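# Right the fallen tag stand and hang its tag

### The job

The order-tag stand on the packing desk has been knocked over. Stand it upright on its base in the middle of the round white pad (the arm may point any way) and let go of it; then take the yellow tag out of the grey holder and leave it hanging by its hole on the stand's arm. Leave the tape dispenser and the carton where they are.

Things in the scene. Friction and masses are not known exactly. Their poses are not given: they have to be found in the camera images.
- stand: Loose tag stand, about 0.45 kg, lying toppled. Origin: centre of the base's underside; its z runs up the post. Weighted blue base 90 x 90 x 25; aluminium post 20 x 20 on the axis up to z = 190. At the top a steel arm, 8 thick, runs level along its +y at z = 185 from the post to y = 75, where its tip turns up to z = 203. It lies on the +x edge of its base and the post's top, -x side up, arm level.
- stand_arm (a point): Point on the upper side of the stand's arm, half-way along it: y = 38, z = 189 mm in the stand's frame. The hanging tag's hole edge rests on the arm here or anywhere between the post and the upturned tip.
- tag: Loose yellow plastic tag, 70 g, a plate 8 thick (its x), 80 wide (its y), 130 high (its z), standing upright in the holder. Origin: middle of the bottom edge. Rectangular through hole 40 wide, 36 high, from z = 64 to z = 100; the solid strip of 30 above it can be gripped.
- tag_hole (a point): Centre of the tag's hole, 82 mm above the tag's bottom edge.
- holder: Fixed grey holder, 65 (x) x 112 (y) x 35 high, with one slot 11 wide and 88 long along its y, floor 6 above the desk, in which the tag stands. Origin: centre of the underside, on the desk.
- spot: Round white pad, 180 across, flat on the desk (no noticeable height), where the stand belongs. Origin: its centre. Fixed.
- dispenser: Blue desk tape dispenser, 150 (x) x 60 (y) x 102 high, not to be disturbed. Origin: centre of the underside.
- carton: Cardboard stock carton, 100 (x) x 140 (y) x 60 high, not to be disturbed. Origin: centre of the underside.
There are look-alikes about, which are no part of the job. Leave any red look-alike of the tag alone.

How it is judged:
On the way:
1. the stand is upright on the pad and let go, the tag still off its arm (angle between stand's own z axis and vertical below 0.09 rad and horizontal distance between stand and spot below 0.033 m and height (world z) of stand below 0.006 m and contact force between the fingers and stand below 0.1 N and distance between tag_hole and stand_arm above 0.06 m), for 0.3 s.
At the end, for the whole second after the job is handed in: The stand is upright (within 5 degrees) on its base, its centre within 33 mm of the pad's centre; the arm passes through the tag's hole between post and tip, the tag hanging from it (hole centre 160 to 182 mm above the stand's underside, tag within 20 degrees of upright), all at rest (angle between stand's own z axis and vertical below 0.09 rad and horizontal distance between stand and spot below 0.033 m and height (world z) of stand below 0.006 m and y of tag_hole in the frame of stand between 0.01 and 0.075 m and x of tag_hole in the frame of stand between -0.018 and 0.018 m and z of tag_hole in the frame of stand between 0.16 and 0.182 m and angle between tag's own z axis and vertical below 0.35 rad and linear speed of tag below 0.03 m/s and linear speed of stand below 0.02 m/s); the robot touches nothing.
It fails at once if the dispenser is moved by more than 30 mm or tipped (distance of dispenser from where it was at the start of the episode above 0.03 m or angle between dispenser's own z axis and vertical above 0.3 rad).
It fails at once if the carton is moved by more than 30 mm or tipped (distance of carton from where it was at the start of the episode above 0.03 m or angle between carton's own z axis and vertical above 0.3 rad).
It also fails if it takes over 72 s, if anything falls off the work surface, if the arm or the gripper's body presses on something with over 40 N, if the wrist force passes 120 N, or if a joint passes its speed limit or range.

### The arm

A 6-joint arm with a two-finger parallel gripper is mounted at the origin on the work surface. World frame = base frame: x ahead of the robot, y to its left, z up, the work surface at z = 0. Lengths are in m, angles in rad, forces in N, time in s.
With the tool pointing down it reaches from about 0.275 to 0.825 m from the base axis. Payload 5.2 kg.
Tool frame: the origin (TCP) lies at the very end of the fingers, on their centre line; the grasp point (between the pads) lies 19 mm behind it; z points along the fingers, y is the line along which they close (so a half turn about z gives the same grasp; the last joint's range is limited). The gripper opens to 93 mm and grips with 3 to 60 N. Pads are 15 mm wide; open, the fingers measure 128 mm over their backs; the gripper's body (75 mm by 188 mm) begins 65 mm behind the grasp point.
Start: joints at [-1.543, 0.259, 1.535, -0, 1.348, -0.203], TCP at [0.126, -0.535, 0.219] pointing down, gripper open.
Joint ranges: [-3.14, 3.14], [-0.91, 2.08], [0.19, 2.58], [-1.22, 4.36], [0.22, 2.71], [-3.12, 3.12]. Speed limits (rad/s): [2.57, 2.57, 3.14, 3.14, 3.14, 3.14].

### API

Orientations are given as a unit quaternion [x, y, z, w].
In Python, from plant import manip gives the robot as it stands. The module is installed in compiled form; this text tells all that it offers.
- The arm moves only by the tool send_rows, never from a script. Its argument "rows" is text: rows parted by semicolons, each of 7 numbers parted by spaces: the closure, from -1 (fully open) to 1 (shut), then the shift along the tool's x, y, z in mm, then the turn, a rotation vector about the tool's x, y, z in rad. In form: gripper tx ty tz wx wy wz; .... A call has 1 to 12 rows; each row is the pose to reach, as a shift and turn from the pose commanded when the call began, along the tool's axes at that moment; what a row does not reach only later rows make up. A row lasts 1/12 s, in which the tool goes at most 41.7 mm and 7.16 degrees, less where a joint would pass 70% of its speed; a pose out of reach is approached as far as the arm can. A call with a gripper value outside its range is refused whole. The fingers move at their own pace and stop on an object; the grip force is fixed at half the most. Time passes only in rows, so rows that repeat a pose let the fingers close. It gives the time, the measured TCP pose, the force, the opening and the grip force at its end, in the units of the state.
- manip.observe(): the state, without advancing time (a new reading comes with each control period).
- manip.get_image(name): name is "scene" or "top" or "wrist"; returns a dict with "pixels" (384x512x3 uint8, blue, green, red), "camera_matrix" (3x3 intrinsics, pixels), "dist_coeffs" ([k1, k2, p1, p2, k3] as OpenCV has them; the pictures are not rectified), "view" (4x4, takes a point from world to camera coordinates); the wrist camera has in their place "tool_from_camera" (4x4, takes a point from camera to tool coordinates, whose origin is the TCP and whose axes are the flange's). Camera axes: x right, y up, looking along -z (the intrinsics and any distortion apply to the point x, -y, -z); pixel columns grow to the right and rows downward; lengths in m; the calibration is good to about 2 mm. A picture is of the moment at which its call begins: read the wrist's pose just before it. There is no depth.
- manip.finish_job(): hands the job in; it is judged then, once.
The state is a dict: "t": time; "joint_pos": joint angles; "dq": joint speeds; "joint_efforts": joint torques, N m; "ee_pos": TCP position; "eef_rot": TCP orientation; "contact_force": force on the tool from outside, world axes, zero at the start; "torque": the same for the moment, N m; "opening": finger opening in m; "grasp_force": force on a finger pad.
Only numpy, scipy, OpenCV 4.12 (cv2) and the standard library are available. Lean on these libraries where they do the work, as an engineer would, in place of code of your own. Each camera call takes 0.05 s, during which the arm holds its last target. There are 200 camera calls.

## Working session

There is one attempt and no reset: what is moved stays moved. The work goes in short steps, Python scripts to look and compute and a tool call to move; the robot and the scene stay as the last step left them, time stands still between calls to the robot, and variables do not carry over. Pictures are saved under pics/ and viewed, at most 10 in all, crops included, and the job is handed in when it is done.

Besides the shell and the picture viewer there is one more tool, called after "Request:" as name(argument=value, ...), one argument or row to a line, values as JSON. send_rows: Moves the arm, as the interface text tells. Its arguments: {"type":"object","properties":{"rows":{"type":"string"}},"required":["rows"]}

```bash
mkdir -p pics
cat > h.py <<'E'
import numpy as np, cv2
from plant import manip
from scipy.spatial.transform import Rotation as R
def grab(n):
    s=manip.observe(); d=manip.get_image(n); d['s']=s
    if 'view' not in d or n=='wrist':
        T=np.eye(4);T[:3,:3]=R.from_quat(s['eef_rot']).as_matrix();T[:3,3]=s['ee_pos']
        d['view']=np.linalg.inv(T@np.array(d['tool_from_camera']))
    return d
def ray(d,px):
    K=np.array(d['camera_matrix']);D=np.array(d['dist_coeffs'])
    u=cv2.undistortPoints(np.array(px,float).reshape(-1,1,2),K,D).reshape(-1,2)
    c=np.c_[u[:,0],-u[:,1],-np.ones(len(u))]
    V=np.linalg.inv(np.array(d['view']))
    return V[:3,3],c@V[:3,:3].T
def onz(d,px,z):
    o,r=ray(d,px); return o+r*((z-o[2])/r[:,2])[:,None]
def proj(d,P):
    V=np.array(d['view']);P=np.atleast_2d(P)
    c=P@V[:3,:3].T+V[:3,3]; c=c*[1,-1,-1]
    return cv2.projectPoints(c,np.zeros(3),np.zeros(3),np.array(d['camera_matrix']),np.array(d['dist_coeffs']))[0].reshape(-1,2)
E
python3 - <<'E'
from h import *
import pickle
a=grab('scene');b=grab('top')
pickle.dump((a,b),open('d.pkl','wb'))
for n,d in(('scene',a),('top',b)):
    cv2.imwrite(f'pics/{n}.png',cv2.resize(d['pixels'],(768,576)))
print({k:np.round(v,3).tolist() for k,v in a['s'].items()})
E
```

```text
{'t': 0.0, 'joint_pos': [-1.543, 0.259, 1.536, -0.0, 1.348, -0.203], 'dq': [0.0, 0.001, -0.001, 0.001, 0.002, -0.0], 'joint_efforts': [0.001, -43.731, -28.4, 0.072, 0.041, -0.0], 'ee_pos': [0.126, -0.535, 0.218], 'eef_rot': [0.993, 0.115, 0.0, -0.001], 'contact_force': [-0.27, -0.071, 0.505], 'torque': [-0.044, 0.018, -0.016], 'grasp_force': 0.0, 'opening': 0.093}
```

View pics/scene.png

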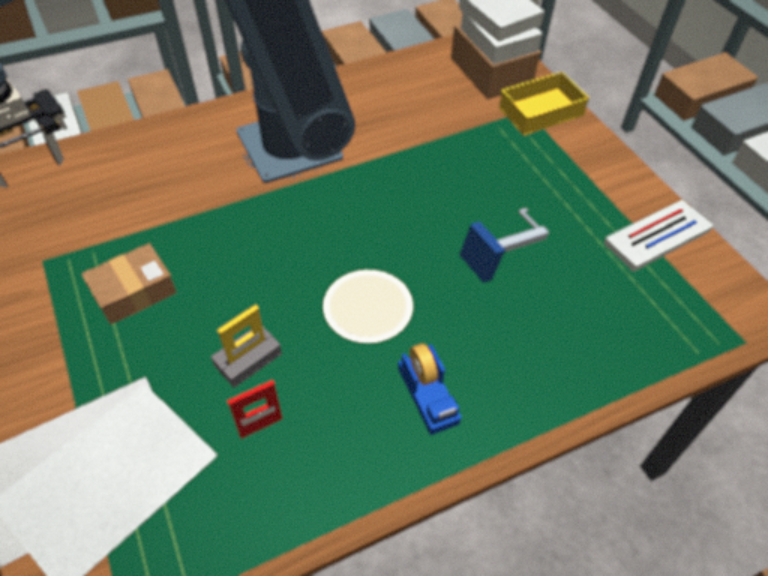

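View pics/top.png

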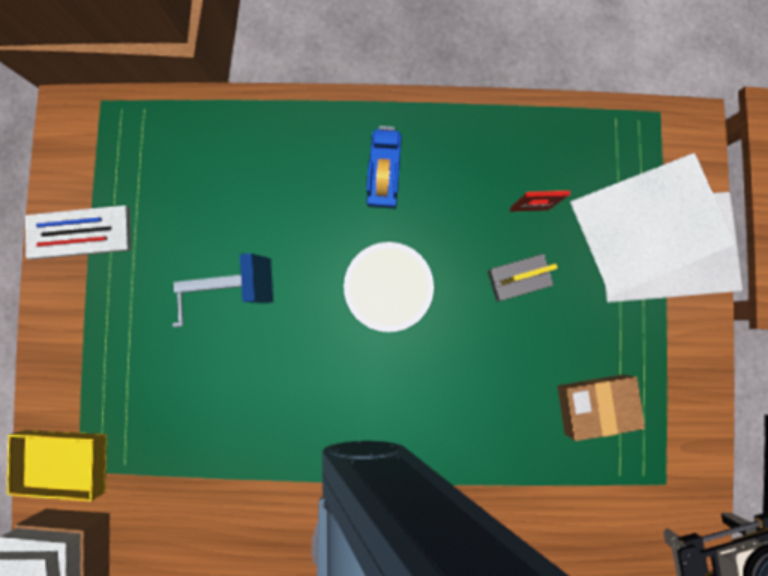

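Candidates: the yellow tag is upright in the grey holder (top 530,273; scene 240,335). The red look-alike (top 540,201) and the yellow tray (57,465) are not it. The stand is the toppled piece with the dark blue base (top 257,278), and the blue dispenser (383,170) is not it. I'll take the tag in the holder and the toppled stand.

Run:
```python
from h import *
import pickle
a,b=pickle.load(open('d.pkl','rb'))
s=1.5
for n,d in(('scene',a),('top',b)):
    V=np.linalg.inv(np.array(d['view']));print(n,'cam',V[:3,3].round(3))
im=b['pixels'];hsv=cv2.cvtColor(im,cv2.COLOR_BGR2HSV)
def comp(m,near,r=60):
    n,l,st,c=cv2.connectedComponentsWithStats(m.astype(np.uint8))
    k=min((i for i in range(1,n) if st[i,4]>25),key=lambda i:np.hypot(*(c[i]-np.array(near)/s)))
    return (l==k).astype(np.uint8)
H,S,Vv=[hsv[...,i].astype(int) for i in range(3)]
pad=comp((S<60)&(Vv>180),(389,287))
cn=max(cv2.findContours(pad,0,2)[0],key=len)
p=onz(b,cn.reshape(-1,2),0);print('pad',p[:,:2].mean(0),'circ',[ (p[:,i].max()+p[:,i].min())/2 for i in(0,1)],np.ptp(p,axis=0))
def rect(m,z,name):
    cn=max(cv2.findContours(m,0,2)[0],key=len);bx=cv2.boxPoints(cv2.minAreaRect(cn))
    print(name,bx.round(1).tolist(),onz(b,bx,z)[:,:2].round(4).tolist())
yel=comp((S>120)&(H>18)&(H<35)&(Vv>100),(530,273));rect(yel,.136,'tag')
gy=comp(((S<60)&(Vv>60)&(Vv<170))|(yel>0),(522,278));rect(gy,.035,'holder')
base=comp((H>100)&(H<130)&(S>90),(257,278));rect(base,.05,'base')
gs=comp((S<75)&(Vv>110),(205,285));rect(gs,.03,'post')
print('post pix',[(x,np.flatnonzero(gs[:,x])[[0,-1]].tolist()) for x in range(112,165,4) if gs[:,x].any()])
L=cv2.resize(im[150:230,100:200],(400,320),interpolation=2);Rr=cv2.resize(im[150:230,300:400],(400,320),interpolation=2)
sc=a['pixels'];L2=cv2.resize(sc[130:195,295:375],(400,260)*1 if 0 else (400,272),interpolation=2);R2=cv2.resize(sc[195:260,135:215],(400,272),interpolation=2)
cv2.imwrite('pics/crop.png',np.vstack([np.hstack([L,Rr]),np.hstack([L2,R2])]))
```

```text
scene cam [ 1.268 -0.36   1.122]
top cam [ 0.442 -0.022  1.066]
pad [ 0.52463599 -0.028995  ] circ [np.float64(0.522437089517059), np.float64(-0.026830956987647127)] [0.17940614 0.17888873 0.        ]
tag [[340.70001220703125, 184.0], [369.70001220703125, 175.1999969482422], [370.79998779296875, 178.6999969482422], [341.79998779296875, 187.5]] [[0.5336, -0.244], [0.5591, -0.3225], [0.5496, -0.3254], [0.5243, -0.2469]]
holder [[325.20001220703125, 179.39999389648438], [367.5, 167.3000030517578], [373.6000061035156, 188.5], [331.29998779296875, 200.60000610351562]] [[0.5563, -0.2222], [0.5951, -0.3485], [0.5322, -0.3665], [0.4941, -0.2406]]
base [[159.3000030517578, 169.1999969482422], [178.6999969482422, 168.1999969482422], [180.39999389648438, 199.89999389648438], [160.89999389648438, 200.89999389648438]] [[0.5744, 0.2635], [0.5784, 0.2066], [0.4866, 0.1983], [0.4824, 0.2548]]
post [[111.9000015258789, 187.6999969482422], [159.89999389648438, 182.60000610351562], [163.0, 212.5], [115.0999984741211, 217.5]] [[0.5193, 0.41], [0.5371, 0.2656], [0.4493, 0.2528], [0.431, 0.3962]]
post pix [(116, [188, 217]), (120, [187, 217]), (124, [187, 194]), (128, [186, 193]), (132, [186, 193]), (136, [186, 192]), (140, [185, 192]), (144, [185, 192]), (148, [184, 191]), (152, [184, 191]), (156, [184, 190]), (160, [184, 190])]
```

View pics/crop.png

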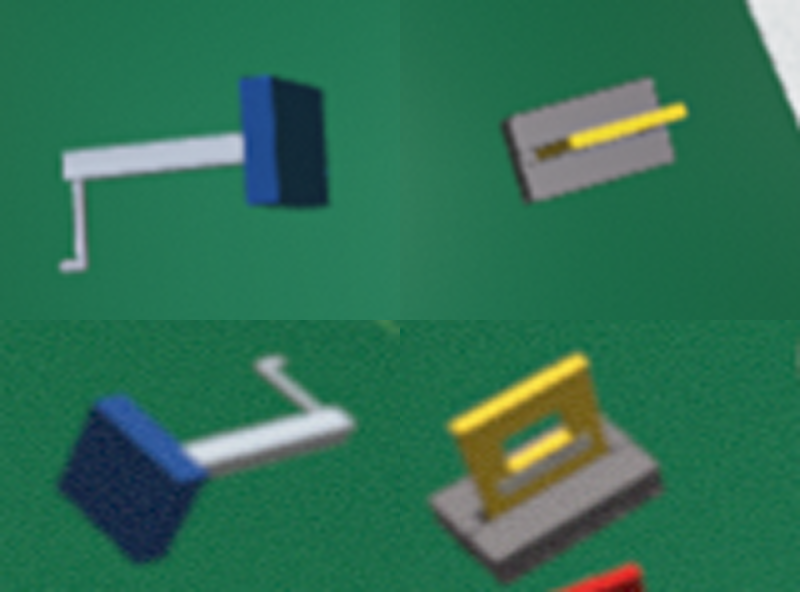

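The crop confirms it. The yellow tag is upright in the grey holder, with its top edge at about top px (343–371, 178–186). The stand is toppled, its post end at about (116,191.5) and the base's upper face between (160,169) and (169,201).

Run:
```python
from h import *
import pickle
a,b=pickle.load(open('d.pkl','rb'))
e=onz(b,[(116,191.5)],.0195)[0]
r=onz(b,[(167.5,169),(169.2,201)],.0932);l=onz(b,[(160,169.5),(162,201.5)],.088)
print('postend',e.round(4),'base0',r.round(4),r.mean(0).round(4),'base25',l.round(4),l.mean(0).round(4))
m=(r.mean(0));d=e-m;print('yaw of z axis',np.degrees(np.arctan2(d[1],d[0])),np.hypot(*d[:2]),'expect',.978*.19-.035*.208)
ba=onz(b,[(100+62/4,150+268/4),(100+80/4,150+180/4)],.012);print('arm tip, root',ba.round(4))
h=onz(b,[(327,179.5),(363,170),(368,190.5),(332.5,200.7)],.035);print('holder',h.round(4),h.mean(0))
t=onz(b,[(342.5,185.7),(371.5,177.3)],.136);print('tag top',t.round(4),t.mean(0))
t2=onz(a,[(135+457/5-80,0)],.136)
# scene view: tag top corners
px=[(135+(455-400)/5,195+(428-320)*65/272),(135+(587-400)/5,195+(358-320)*65/272)]
t=onz(a,px,.136);print('tag top scene',t.round(4),t.mean(0))
px=[(295+350/5,130+(420-320)*65/272)];print('post end scene',onz(a,px,.012).round(4))
```

```text
postend [0.5088 0.4012 0.0195] base0 [[0.5699 0.2282 0.0932]
 [0.4809 0.2199 0.0932]] [0.5254 0.2241 0.0932] base25 [[0.5688 0.2507 0.088 ]
 [0.4793 0.2414 0.088 ]] [0.5241 0.2461 0.088 ]
yaw of z axis 95.34838181269681 0.1779263642555105 expect 0.17853999999999998
arm tip, root [[0.4324 0.4022 0.012 ]
 [0.499  0.3913 0.012 ]]
holder [[ 0.556  -0.2274  0.035 ]
 [ 0.5867 -0.3349  0.035 ]
 [ 0.5261 -0.3497  0.035 ]
 [ 0.4939 -0.244   0.035 ]] [ 0.54065175 -0.28901768  0.035     ]
tag top [[ 0.5292 -0.2489  0.136 ]
 [ 0.5534 -0.3273  0.136 ]] [ 0.54132064 -0.28806301  0.136     ]
tag top scene [[ 0.5575 -0.3236  0.136 ]
 [ 0.5351 -0.2444  0.136 ]] [ 0.54630241 -0.28398366  0.136     ]
post end scene [[0.5131 0.4089 0.012 ]]
```

Request:
send_rows(
  rows="-1 576 -750 -40 0 0 -1.43;-1 576 -750 -40 0 0 -1.43;-1 576 -750 -40 0 0 -1.43;-1 576 -750 -40 0 0 -1.43;-1 576 -750 -40 0 0 -1.43;-1 576 -750 -40 0 0 -1.43;-1 576 -750 -40 0 0 -1.43;-1 576 -750 -40 0 0 -1.43;-1 576 -750 -40 0 0 -1.43;-1 576 -750 -40 0 0 -1.43;-1 576 -750 -40 0 0 -1.43;-1 576 -750 -40 0 0 -1.43",
)

```text
t: 1.1
ee_pos: [0.3314, -0.0781, 0.2399]
eef_rot: [0.672, 0.74, 0.0, 0.0]
contact_force: [0.8, -1.3, -0.1]
opening: 0.093
grasp_force: 0.0
```

```bash
cat >> h.py <<'E'
import json
def log():
    s=manip.observe();open('log.txt','a').write(json.dumps({k:np.array(s[k]).tolist() for k in('joint_pos','ee_pos','eef_rot')})+'\n');return s
def frame(xaxis,zaxis):
    z=np.array(zaxis,float);z/=np.linalg.norm(z);x=np.array(xaxis,float);x-=z*(x@z);x/=np.linalg.norm(x)
    return np.c_[x,np.cross(z,x),z]
def delta(pos,Rt,s=None):
    s=s or log();Rc=R.from_quat(s['eef_rot']).as_matrix()
    t=Rc.T@(np.array(pos)-s['ee_pos'])*1000;w=R.from_matrix(Rc.T@Rt).as_rotvec()
    print('t',round(s['t'],2),'pos',np.round(s['ee_pos'],4),'j',np.round(s['joint_pos'],3),'F',np.round(s['contact_force'],1),'op',round(s['opening'],4),'gf',round(float(s['grasp_force']),1))
    print('move',t.round(1),w.round(3),'rows',np.linalg.norm(t)/41.7,np.degrees(np.linalg.norm(w))/7.16)
E
python3 - <<'E'
from h import *
u=[-.0932,.9957,0]
delta([.5155,.3265,.2],frame(u,[0,0,-1]))
E
```

```text
t 1.1 pos [ 0.3314 -0.0781  0.2399] j [-0.563 -0.158  1.926  0.     1.372 -0.659] F [ 0.8 -1.3 -0.1] op 0.093 gf 0.0
move [385.1 221.9  39.9] [0.    0.    0.002] rows 10.701562130637692 0.020371314722123685
```

Request:
send_rows(
  rows="-1 385 222 20 0 0 0;-1 385 222 20 0 0 0;-1 385 222 20 0 0 0;-1 385 222 20 0 0 0;-1 385 222 20 0 0 0;-1 385 222 20 0 0 0;-1 385 222 20 0 0 0;-1 385 222 20 0 0 0;-1 385 222 20 0 0 0;-1 385 222 20 0 0 0;-1 385 222 20 0 0 0;-1 385 222 20 0 0 0",
)

```text
t: 2.1
ee_pos: [0.5187, 0.3278, 0.2178]
eef_rot: [0.673, 0.739, 0.0, -0.001]
contact_force: [-0.5, -0.6, 0.0]
opening: 0.0927
grasp_force: 0.0
```

Run:
```python
from h import *
u=[-.0932,.9957,0]
delta([.5155,.3265,.2],frame(u,[0,0,-1]))
d=grab('wrist');import pickle;pickle.dump(d,open('w.pkl','wb'))
im=cv2.resize(d['pixels'],(768,576))
th=np.radians(12);o=np.array([.5263,.2141,.0492]);u=np.array(u);Z=u*np.cos(th)-np.array([0,0,np.sin(th)]);X=-u*np.sin(th)-np.array([0,0,np.cos(th)]);Y=np.cross(Z,X)
P=np.array([[-.01,.01,.025],[-.01,-.01,.025],[-.01,.01,.19],[-.01,-.01,.19],[-.045,.045,.025],[-.045,-.045,.025],[0,.075,.185],[-.01,0,.115]])
q=proj(d,o+P@np.array([X,Y,Z]))
for a in q: cv2.circle(im,tuple(int(v*1.5) for v in a),4,(0,0,255),1)
print(q.round(0).tolist());cv2.imwrite('pics/w1.png',im)
```

```text
t 2.1 pos [0.5187 0.3278 0.2178] j [0.381 0.374 1.375 0.002 1.394 0.287] F [-0.5 -0.6  0. ] op 0.0927 gf 0.0
move [-1.  -3.3 17.8] [-0.001 -0.001  0.   ] rows 0.43449065626075484 0.014509642372232057
[[244.0, 246.0], [260.0, 246.0], [244.0, 115.0], [260.0, 115.0], [213.0, 253.0], [291.0, 253.0], [194.0, 121.0], [252.0, 175.0]]
```

View pics/w1.png

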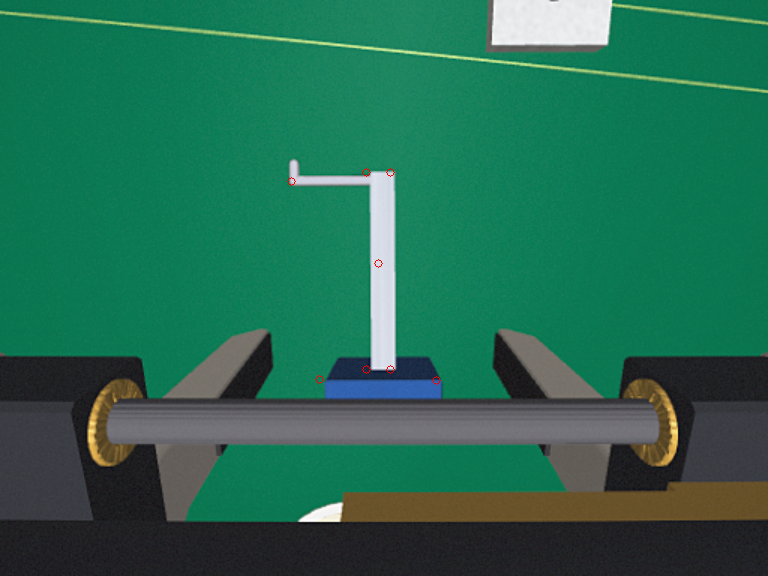

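The circles from my estimate fall on the stand to within about 3 mm; the real post lies about 3 mm further in +x. Before gripping, I'll rehearse the righting turn in the air to see whether the wrist can do it.

Request:
send_rows(
  rows="-1 0 0 -60 0 1.5 0;-1 0 0 -60 0 1.5 0;-1 0 0 -60 0 1.5 0;-1 0 0 -60 0 1.5 0;-1 0 0 -60 0 1.5 0;-1 0 0 -60 0 1.5 0;-1 0 0 -60 0 1.5 0;-1 0 0 -60 0 1.5 0;-1 0 0 -60 0 1.5 0;-1 0 0 -60 0 1.5 0;-1 0 0 -60 0 1.5 0;-1 0 0 -60 0 1.5 0",
)

```text
t: 3.15
ee_pos: [0.5185, 0.3212, 0.2808]
eef_rot: [0.493, 0.538, 0.463, -0.503]
contact_force: [0.2, 0.5, -0.0]
opening: 0.0929
grasp_force: 0.0
```

Run:
```python
from h import *
u=[-.0932,.9957,0]
delta([.5185,.3265,.1],frame(u,[0,0,-1]))
s=manip.observe();print(R.from_quat(s['eef_rot']).as_matrix().round(3))
```

```text
t 3.15 pos [0.5185 0.3212 0.2808] j [-0.281  0.6    1.814  1.249  1.761 -0.888] F [ 0.2  0.5 -0. ] op 0.0929 gf 0.0
move [-180.1    0.    17.1] [ 0.008 -1.505 -0.005] rows 4.3374809906786025 12.043597773870106
[[-0.008  0.996 -0.085]
 [ 0.065  0.085  0.994]
 [ 0.998  0.002 -0.066]]
```

The turn is feasible. I'll grip nearer the base (z≈90), tilted 17°, so that the upright tool ends nearly level.

```bash
cat >> h.py <<'E'
u=np.array([-.0932,.9957,0]);th=np.radians(12)
o=np.array([.5293,.2141,.0492]);Z=u*np.cos(th)-np.array([0,0,np.sin(th)]);X=-u*np.sin(th)-np.array([0,0,np.cos(th)])
def gp(tilt):
    t=np.radians(tilt);d=-u*np.sin(t)-np.array([0,0,np.cos(t)]);return o+Z*.09+d*.019,frame(u,d)
E
python3 - <<'E'
from h import *
p,r=gp(17);print(p);delta(p+[0,0,.08],r)
E
```

```text
[0.52161303 0.29622357 0.01231816]
t 3.15 pos [0.5185 0.3212 0.2808] j [-0.281  0.6    1.814  1.249  1.761 -0.888] F [ 0.2  0.5 -0. ] op 0.0929 gf 0.0
move [-189.7    0.5  -12.8] [ 0.008 -1.802 -0.006] rows 4.560130547580464 14.417976898426033
```

Request:
send_rows(
  rows="-1 0 0 0 0.008 -1.802 -0.006;-1 0 0 0 0.008 -1.802 -0.006;-1 0 0 0 0.008 -1.802 -0.006;-1 0 0 0 0.008 -1.802 -0.006;-1 0 0 0 0.008 -1.802 -0.006;-1 0 0 0 0.008 -1.802 -0.006;-1 0 0 0 0.008 -1.802 -0.006;-1 0 0 0 0.008 -1.802 -0.006;-1 -50 0 0 0.008 -1.802 -0.006;-1 -80 0 0 0.008 -1.802 -0.006;-1 -110 0 -5 0.008 -1.802 -0.006;-1 -150 0 -10 0.008 -1.802 -0.006",
)

```text
t: 4.15
ee_pos: [0.5212, 0.3019, 0.1331]
eef_rot: [0.672, 0.741, 0.001, 0.004]
contact_force: [0.7, -0.0, -0.1]
opening: 0.0928
grasp_force: 0.0
```

Run:
```python
from h import *
p,r=gp(17);delta(p,r)
```

```text
t 4.15 pos [0.5212 0.3019 0.1331] j [ 0.344  0.416  1.527 -0.006  1.195  0.248] F [ 0.7 -0.  -0.1] op 0.0928 gf 0.0
move [ -5.1  -0.9 120.8] [ 0.006 -0.292  0.003] rows 2.8989688268147322 2.337980428561267
```

Request:
send_rows(
  rows="-1 -5 -1 20 0.006 -0.292 0.003;-1 -5 -1 40 0.006 -0.292 0.003;-1 -5 -1 65 0.006 -0.292 0.003;-1 -5 -1 90 0.006 -0.292 0.003;-1 -5 -1 110 0.006 -0.292 0.003;-1 -5 -1 120 0.006 -0.292 0.003;-1 -5 -1 121 0.006 -0.292 0.003;1 -5 -1 121 0.006 -0.292 0.003;1 -5 -1 121 0.006 -0.292 0.003;1 -5 -1 121 0.006 -0.292 0.003;1 -5 -1 121 0.006 -0.292 0.003;1 -5 -1 121 0.006 -0.292 0.003",
)

```text
t: 5.15
ee_pos: [0.5198, 0.2978, 0.0111]
eef_rot: [0.666, 0.732, -0.099, 0.106]
contact_force: [-0.2, -0.2, 0.4]
opening: 0.0645
grasp_force: 0.0
```

Run:
```python
from h import *
p,r=gp(17);delta(p,r)
```

```text
t 5.15 pos [0.5198 0.2978 0.0111] j [ 0.496  0.644  1.515 -0.296  1.121  0.55 ] F [-0.2 -0.2  0.4] op 0.0645 gf 0.0
move [-2.1  1.6 -0.7] [-0.005 -0.006  0.001] rows 0.06506594644170595 0.05895718855061603
```

Request:
send_rows(
  rows="1 0 0 0 0 0 0;1 0 0 0 0 0 0;1 0 0 0 0 0 0;1 0 0 0 0 0 0;1 0 0 0 0 0 0;1 0 0 0 0 0 0;1 0 0 0 0 0 0;1 0 0 0 0 0 0;1 0 0 0 0 0 0;1 0 0 0 0 0 0;1 0 0 0 0 0 0",
)

```text
t: 6.07
ee_pos: [0.5193, 0.2978, 0.0099]
eef_rot: [0.666, 0.732, -0.1, 0.105]
contact_force: [1.7, 0.5, -1.4]
opening: 0.0197
grasp_force: 29.9
```

Run:
```python
from h import *
s=log();Rc=R.from_quat(s['eef_rot']).as_matrix()
delta(np.array(s['ee_pos'])+[0,0,.12],R.from_rotvec(np.radians(102)*np.cross(u,[0,0,1])).as_matrix()@Rc,s)
```

```text
t 6.07 pos [0.5193 0.2978 0.0099] j [ 0.496  0.646  1.516 -0.296  1.121  0.55 ] F [ 1.7  0.5 -1.4] op 0.0197 gf 29.9
move [ -34.5   -0.8 -114.9] [-0.004  1.78  -0.011] rows 2.877697841726618 14.246556018178852
```

Request:
send_rows(
  rows="1 -9 0 -30 0 0 0;1 -17 0 -58 0 0 0;1 -26 0 -86 0 0 0;1 -40 0 -130 0 0 0;1 -40 0 -130 0 0.12 0;1 -40 0 -130 0 0.24 0;1 -40 0 -130 0 0.36 0;1 -40 0 -130 0 0.48 0;1 -40 0 -130 0 0.6 0;1 -40 0 -130 0 0.72 0;1 -40 0 -130 0 0.84 0;1 -40 0 -130 0 0.96 0",
)

```text
t: 7.07
ee_pos: [0.52, 0.2963, 0.1465]
eef_rot: [0.636, 0.697, 0.221, -0.246]
contact_force: [-0.4, 0.8, -6.0]
opening: 0.0196
grasp_force: 30.0
```

Run:
```python
from h import *
s=log();Rc=R.from_quat(s['eef_rot']).as_matrix()
# final: tool x up, z level-ish (declined 5 deg); stand axis at pad
d=np.array([-.0932,.9957,-.087]);
delta(s['ee_pos'],frame([0,0,1],d),s)
a=grab('scene');b=grab('top')
def w(d,P,h=60):
    x,y=proj(d,P)[0].astype(int);x=max(h,min(512-h,x));y=max(h,min(384-h,y));return cv2.resize(d['pixels'][y-h:y+h,x-h:x+h],(400,400))
cv2.imwrite('pics/lift.png',np.hstack([w(a,s['ee_pos']),w(b,s['ee_pos'])]))
```

```text
t 7.07 pos [0.52   0.2963 0.1465] j [-0.078  0.402  1.737  0.707  1.236 -0.491] F [-0.4  0.8 -6. ] op 0.0196 gf 30.0
move [0. 0. 0.] [-0.002  0.811 -0.004] rows 0.0 6.491413502656829
```

View pics/lift.png

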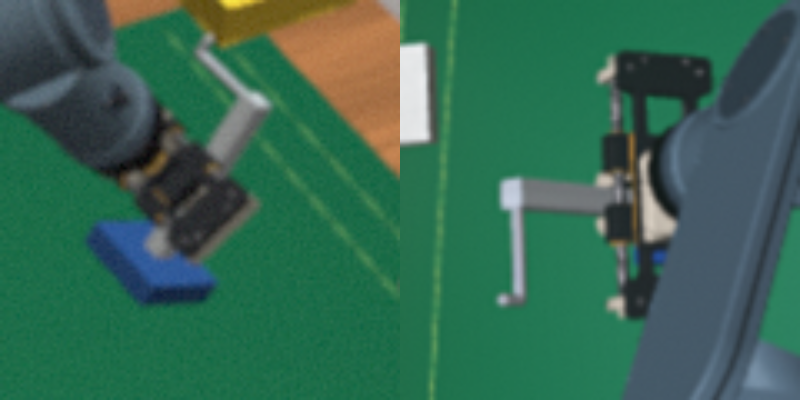

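The stand is held with no visible slip; the post leans about 45°. Pointing the tool along +y over the pad would put the wrist at the tag, so I'll fit a quick arm model and pick a heading.

```bash
cat > fk.py <<'E'
from h import *
from scipy.optimize import least_squares
L=[json.loads(l) for l in open('log.txt')]
def fk(q,p):
    a,h,L1,L2,e,dl,T,c=p
    Rz=lambda t:R.from_euler('z',t);Ry=lambda t:R.from_euler('y',t)
    r1=Rz(q[0]);r2=r1*Ry(q[1]);r3=r2*Ry(q[2]);r4=r3*Rz(S[0]*q[3]);r5=r4*Ry(q[4]);r6=r5*Rz(S[1]*q[5])
    pos=r1.apply([a,dl,h])+r2.apply([0,0,L1])+r3.apply([e,0,L2])+r5.apply([c,0,T])
    return pos,r6
p0=[0,.3,.4,.4,0,.11,.25,0]
S=(1,1)
def rotres(S_):
    global S;S=S_
    Rs=[(fk(l['joint_pos'],p0)[1].inv()*R.from_quat(l['eef_rot'])).as_rotvec() for l in L]
    return np.ptp(np.array(Rs),axis=0),Rs[0]
best=min(((np.abs(rotres(s)[0]).sum(),s) for s in((1,1),(1,-1),(-1,1),(-1,-1))))
S=best[1];TO=R.from_rotvec(rotres(S)[1])
P=least_squares(lambda p:np.concatenate([fk(l['joint_pos'],p)[0]-l['ee_pos'] for l in L])*1000,p0).x
lo=np.array([-3.14,-.91,.19,-1.22,.22,-3.12]);hi=np.array([3.14,2.08,2.58,4.36,2.71,3.12])
def ik(pos,Rt,q0):
    f=lambda q:np.r_[(fk(q,P)[0]-pos)*10,((fk(q,P)[1]*TO).inv()*R.from_matrix(Rt)).as_rotvec()]
    r=least_squares(f,np.clip(q0,lo+.01,hi-.01),bounds=(lo,hi));return r.x,np.abs(r.fun).max()
E
python3 - <<'E'
from fk import *
print(best,S,TO.as_rotvec().round(3),P.round(4),'res mm',np.abs([ (fk(l['joint_pos'],P)[0]-l['ee_pos'])*1000 for l in L]).max())
q0=L[-1]['joint_pos']
for hd in(95,75,60,45,30,15,0):
    a=np.radians(hd);d=np.array([np.cos(a)*.996,np.sin(a)*.996,-.087]);p=np.array([.523,-.028,.09])+.019*d
    q,e=ik(p,frame([0,0,1],d),q0);w=p-P[6]*d
    print(hd,q.round(2),round(e,4),'wrist',w.round(3));q0=q
E
```

```text
(np.float64(1.7359674864225396e-15), (1, 1)) (1, 1) [-0.    -0.     1.571] [ 0.      0.2217  0.5344  0.4259  0.0602  0.1108  0.3669 -0.    ] res mm 3.3306690738754696e-13
95 [-0.76  1.02  1.49  0.79  1.95 -1.14] 0.0 wrist [ 0.553 -0.373  0.12 ]
75 [-0.89  0.95  1.77  0.95  1.73 -1.23] 0.0 wrist [ 0.433 -0.363  0.12 ]
60 [-0.99  0.91  1.99  1.1   1.59 -1.35] 0.0 wrist [ 0.35  -0.328  0.12 ]
45 [-1.06  0.92  2.2   1.29  1.49 -1.55] 0.0 wrist [ 0.278 -0.273  0.12 ]
30 [-1.11  0.99  2.41  1.53  1.47 -1.83] 0.0 wrist [ 0.223 -0.201  0.12 ]
15 [-1.09  1.17  2.58  1.78  1.62 -2.16] 0.0209 wrist [ 0.188 -0.118  0.12 ]
0 [-0.9   1.51  2.58  1.89  2.12 -2.46] 0.1681 wrist [ 0.177 -0.028  0.12 ]
```

```bash
cat >> h.py <<'E'
def padpose(hd,hz,xy=(.523,-.028)):
    a=np.radians(hd);d=np.array([np.cos(a)*.996,np.sin(a)*.996,-.087]);return np.array([*xy,hz])+.019*d,frame([0,0,1],d)
E
python3 - <<'E'
from fk import *
p,r=padpose(40,.14);delta(p,r)
s=manip.observe();q=s['joint_pos'];R0=R.from_quat(s['eef_rot']);w=(R0.inv()*R.from_matrix(r)).as_rotvec()
for k in(.25,.5,.75,1):
    pk=s['ee_pos']+k*(p-s['ee_pos']);pk=np.array(pk);rk=(R0*R.from_rotvec(w*k)).as_matrix()
    q,e=ik(pk,rk,q);print(k,pk.round(3),q.round(2),round(e,4),(pk-P[6]*rk[:,2]).round(3))
q,e=ik(padpose(40,.09)[0],r,q);print(q.round(2),e)
E
```

```text
t 7.17 pos [0.5191 0.2935 0.1426] j [-0.081  0.407  1.739  0.702  1.235 -0.486] F [-0.8 -0.8 -5.2] op 0.0195 gf 30.0
move [-245.6   -8.9 -188.7] [-0.875  0.756  0.456] rows 7.430946371992384 9.947222004168518
0.25 [0.524 0.216 0.142] [-0.36  0.37  1.97  0.94  1.2  -0.79] 0.0 [ 0.468 -0.058  0.379]
0.5 [0.528 0.139 0.14 ] [-0.64  0.44  2.14  1.13  1.26 -1.09] 0.0 [ 0.39  -0.153  0.314]
0.75 [0.533 0.061 0.139] [-0.89  0.59  2.24  1.26  1.37 -1.34] 0.0 [ 0.318 -0.217  0.243]
1 [ 0.537 -0.016  0.138] [-1.09  0.79  2.3   1.35  1.5  -1.52] 0.0 [ 0.258 -0.251  0.17 ]
[-1.09  0.93  2.27  1.36  1.47 -1.63] 1.2490009027033011e-15
```

Request:
send_rows(
  rows="1 -20 -1 -16 -0.073 0.063 0.038;1 -41 -1 -31 -0.146 0.126 0.076;1 -61 -2 -47 -0.219 0.189 0.114;1 -82 -3 -63 -0.292 0.252 0.152;1 -102 -4 -79 -0.365 0.315 0.19;1 -123 -4 -94 -0.438 0.378 0.228;1 -143 -5 -110 -0.51 0.441 0.266;1 -164 -6 -126 -0.583 0.504 0.304;1 -184 -7 -142 -0.656 0.567 0.342;1 -205 -7 -157 -0.729 0.63 0.38;1 -225 -8 -173 -0.802 0.693 0.418;1 -246 -9 -189 -0.875 0.756 0.456",
)

```text
t: 8.17
ee_pos: [0.5401, -0.0134, 0.1409]
eef_rot: [0.69, 0.255, 0.636, -0.232]
contact_force: [0.7, -0.2, -5.5]
opening: 0.02
grasp_force: 30.0
```

Run:
```python
from h import *
p,r=padpose(40,.14);delta(p,r)
s=manip.observe()
a=grab('scene');b=grab('top')
def w(d,P,h=60):
    x,y=proj(d,P)[0].astype(int);return cv2.resize(d['pixels'][y-h:y+h,x-h:x+h],(400,400))
cv2.imwrite('pics/over.png',np.hstack([w(a,s['ee_pos']),w(b,s['ee_pos'])]))
```

```text
t 8.17 pos [ 0.5401 -0.0134  0.1409] j [-1.074  0.784  2.294  1.358  1.501 -1.513] F [ 0.7 -0.2 -5.5] op 0.02 gf 30.0
move [-2.8  0.1 -3.4] [-0.006 -0.004  0.005] rows 0.10543190131217287 0.07208510081549466
```

View pics/over.png

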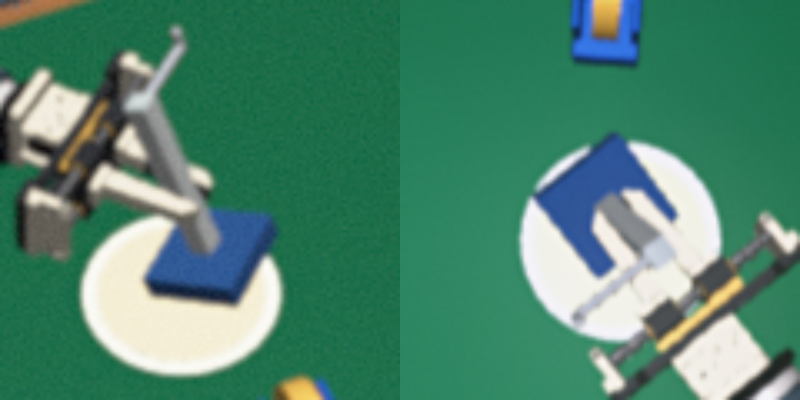

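The stand slipped in the pads under its own weight. It is now over-rotated, with the post top leaning back toward the gripper and the base off to the far side of the pad. I'll measure the lean.

Run:
```python
from fk import *
b=grab('top');a=grab('scene');s=b['s'];Rc=R.from_quat(s['eef_rot']).as_matrix();G=s['ee_pos']-.019*Rc[:,2]
cx,cy=proj(b,s['ee_pos'])[0].astype(int);ax,ay=proj(a,s['ee_pos'])[0].astype(int)
f=lambda x,y:(cx-60+(x-400)*.3,cy-60+y*.3)
g=lambda x,y:(ax-60+x*.3,ay-60+y*.3)
h=np.array([Rc[0,2],Rc[1,2],0]);h/=np.linalg.norm(h)
l=np.cross([0,0,1],h)
top=f(657,250);bc=[f(617,133),f(537,190),f(605,277),f(677,215)]
print('G',G.round(4))
for z in(.22,.235,.24):
    v=onz(b,[top],z)[0]-G;print('top z',z,'along',(v@h).round(4),'lat',(v@l).round(4),'lean',np.degrees(np.arctan2(-v@h,v[2])))
# predict pixels for leans and compare
for lean in(5,10,15,20,25):
    t=np.radians(lean);Zs=-h*np.sin(t)+np.array([0,0,np.cos(t)]);Xs=h*np.cos(t)+np.array([0,0,np.sin(t)]);Ys=np.cross(Zs,Xs)
    Q=np.array([[0,0,.19],[0,.075,.203],[.045,.045,.025],[.045,-.045,.025]])-[0,0,.09]
    W=G+Q@np.array([Xs,Ys,Zs]);q=proj(b,W);q=(q-[cx-60,cy-60])/.3+[400,0];qa=(proj(a,W)-[ax-60,ay-60])/.3
    print(lean,q.round(0).tolist(),qa.round(0).tolist())
```

```text
G [ 0.526  -0.0278  0.1403]
top z 0.22 along -0.0399 lat -0.0035 lean 26.583638373336584
top z 0.235 along -0.0402 lat -0.0024 lean 23.02381632473143
top z 0.24 along -0.0404 lat -0.002 lean 22.04118751695764
5 [[626.0, 217.0], [543.0, 285.0], [537.0, 214.0], [621.0, 147.0]] [[169.0, 108.0], [208.0, 34.0], [254.0, 219.0], [211.0, 295.0]]
10 [[634.0, 227.0], [552.0, 296.0], [533.0, 208.0], [617.0, 141.0]] [[159.0, 105.0], [197.0, 32.0], [260.0, 218.0], [217.0, 293.0]]
15 [[642.0, 236.0], [561.0, 307.0], [529.0, 203.0], [613.0, 136.0]] [[150.0, 103.0], [186.0, 30.0], [265.0, 216.0], [222.0, 292.0]]
20 [[649.0, 246.0], [570.0, 317.0], [526.0, 199.0], [610.0, 131.0]] [[140.0, 102.0], [176.0, 29.0], [269.0, 214.0], [227.0, 290.0]]
25 [[656.0, 255.0], [578.0, 327.0], [522.0, 194.0], [607.0, 127.0]] [[131.0, 102.0], [166.0, 29.0], [274.0, 211.0], [231.0, 287.0]]
```

```bash
cat >> h.py <<'E'
def pp(hd,dec,hz,xy=(.523,-.028)):
    a=np.radians(hd);c=np.radians(dec);d=np.array([np.cos(a)*np.cos(c),np.sin(a)*np.cos(c),-np.sin(c)]);return np.array([*xy,hz])+.019*d,frame([0,0,1],d)
E
python3 - <<'E'
from h import *
delta(*pp(40,26,.11))
E
```

```text
t 8.37 pos [ 0.5399 -0.0122  0.1406] j [-1.072  0.783  2.294  1.357  1.5   -1.511] F [-0.1 -0.  -4.4] op 0.0198 gf 30.0
move [-39.3   1.   -2.7] [-0.008 -0.369  0.006] rows 0.9458970684117917 2.955420576222111
```

Request:
send_rows(
  rows="1 -7 0 0 -0.002 -0.07 0;1 -13 0 0 -0.004 -0.14 0;1 -20 0 -1 -0.005 -0.21 0.003;1 -26 0 -1 -0.006 -0.28 0.004;1 -33 1 -2 -0.008 -0.35 0.006;1 -39 1 -3 -0.008 -0.37 0.006;1 -39 1 -3 -0.008 -0.37 0.006;1 -39 1 -3 -0.008 -0.37 0.006",
)

```text
t: 9.03
ee_pos: [0.5361, -0.0162, 0.1039]
eef_rot: [0.796, 0.291, 0.499, -0.18]
contact_force: [0.4, -0.5, -4.3]
opening: 0.0196
grasp_force: 30.0
```

Run:
```python
from fk import *
b=grab('top');a=grab('scene');s=b['s'];Rc=R.from_quat(s['eef_rot']).as_matrix();G=s['ee_pos']-.019*Rc[:,2]
print('G',G.round(4),s['contact_force'])
h=np.array([Rc[0,2],Rc[1,2],0]);h/=np.linalg.norm(h);l=np.cross([0,0,1],h)
Q=np.array([[0,0,.19],[0,.075,.203],[.045,.045,.025],[.045,-.045,.025],[.045,.045,0],[.045,-.045,0],[-.045,.045,.025]])-[0,0,.09]
ims=[]
for d in(a,b):
    x,y=proj(d,s['ee_pos'])[0].astype(int);im=cv2.resize(d['pixels'][y-60:y+60,x-60:x+60],(400,400))
    for lean,c in((0,(0,0,255)),):
        t=np.radians(lean);Zs=-h*np.sin(t)+np.array([0,0,np.cos(t)]);Xs=h*np.cos(t)+np.array([0,0,np.sin(t)])
        for v in proj(d,G+Q@np.array([Xs,np.cross(Zs,Xs),Zs])): cv2.circle(im,tuple(int(k) for k in (v-[x-60,y-60])/.3),4,c,1)
    ims.append(im)
cv2.imwrite('pics/over2.png',np.hstack(ims));delta(*pp(40,26,.09))
```

```text
G [ 0.523  -0.0271  0.1122] [ 0.40129066 -0.47982005 -4.29396877]
t 9.13 pos [ 0.536  -0.0169  0.1033] j [-0.99   0.519  2.293  1.31   1.182 -1.218] F [ 0.   0.4 -4.3] op 0.0201 gf 30.0
move [-19.5   0.1   9.4] [ 0.003 -0.003  0.   ] rows 0.5183578779801231 0.030989127723751262
```

View pics/over2.png

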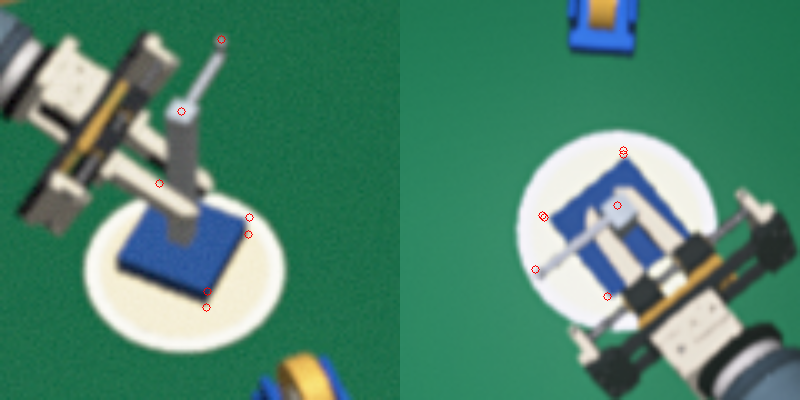

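The stand is now essentially upright over the pad, with predicted and seen points agreeing within about 6 mm. Lowering it.

Request:
send_rows(
  rows="1 -4 0 2 0 0 0;1 -8 0 4 0 0 0;1 -11 0 5.4 0 0 0;1 -13 0 6.3 0 0 0;1 -15 0 7.2 0 0 0;1 -17 0 8.2 0 0 0;1 -18 0 8.7 0 0 0;1 -19 0 9.2 0 0 0;1 -19 0 9.2 0 0 0",
)

```text
t: 9.88
ee_pos: [0.5362, -0.0178, 0.0821]
eef_rot: [0.797, 0.289, 0.499, -0.18]
contact_force: [0.3, 0.6, -3.9]
opening: 0.0201
grasp_force: 30.0
```

Run:
```python
from h import *
delta(*pp(40,26,.09))
```

```text
t 9.88 pos [ 0.5362 -0.0178  0.0821] j [-0.991  0.579  2.297  1.337  1.165 -1.285] F [ 0.3  0.6 -3.9] op 0.0201 gf 30.0
move [-0.2 -0.7  0.5] [ 0.004 -0.002 -0.   ] rows 0.02096519455378277 0.037755427520204256
```

Request:
send_rows(
  rows="1 -0.9 0 0.4 0 0 0;1 -1.8 0 0.9 0 0 0;1 -2.7 0 1.3 0 0 0;1 -3.6 0 1.7 0 0 0;1 -3.6 0 1.7 0 0 0",
)

```text
t: 10.3
ee_pos: [0.5366, -0.018, 0.079]
eef_rot: [0.796, 0.289, 0.5, -0.18]
contact_force: [-0.6, -1.2, 0.5]
opening: 0.0201
grasp_force: 30.0
```

Request:
send_rows(
  rows="1 -0.9 0 0.4 0 0 0;1 -1.8 0 0.9 0 0 0;1 -1.8 0 0.9 0 0 0",
)

```text
t: 10.55
ee_pos: [0.537, -0.018, 0.0788]
eef_rot: [0.795, 0.288, 0.502, -0.18]
contact_force: [-10.2, -7.0, 16.0]
opening: 0.0195
grasp_force: 30.0
```

Run:
```python
from h import *
s=manip.observe();print(s['contact_force'],s['torque'],s['ee_pos'])
```

```text
[-10.22389105  -7.02894623  16.04189983] [ 0.6975621  -0.52805611  0.26591712] [ 0.53695259 -0.01795816  0.07883503]
```

Request:
send_rows(
  rows="1 1.4 0 -0.7 0 0 0;1 1.4 0 -0.7 0 0 0;-1 1.4 0 -0.7 0 0 0;-1 1.4 0 -0.7 0 0 0;-1 1.4 0 -0.7 0 0 0;-1 1.4 0 -0.7 0 0 0;-1 1.4 0 -0.7 0 0 0;-1 1.4 0 -0.7 0 0 0;-1 1.4 0 -0.7 0 0 0;-1 1.4 0 -0.7 0 0 0",
)

```text
t: 11.38
ee_pos: [0.5361, -0.0177, 0.0777]
eef_rot: [0.797, 0.289, 0.499, -0.18]
contact_force: [-0.1, -0.6, -0.2]
opening: 0.0687
grasp_force: 0.0
```

Run:
```python
from fk import *
s=log();Rc=R.from_quat(s['eef_rot']).as_matrix();q=s['joint_pos'];print(s['opening'],s['contact_force'])
p1=s['ee_pos']-.15*Rc[:,2];q1,e=ik(p1,Rc,q);print(p1.round(3),q1.round(2),e,(p1-P[6]*Rc[:,2]).round(3))
# pose above the tag: edge grip, tool y along tag y (holder yaw)
ty=np.array([-.305,.952,0])
for sg in(1,-1):
    Rt=frame(np.cross(sg*ty,[0,0,-1]),[0,0,-1]);pt=np.array([.543,-.287,.2]);q2,e=ik(pt,Rt,q1);print(sg,q2.round(2),e,Rt[:,1])
```

```text
0.06870499050822185 [-0.09080763 -0.61710439 -0.18902817]
[ 0.432 -0.104  0.143] [-1.37  0.41  2.28  0.95  1.36 -1.17] 1.7474910407599966e-13 [ 0.179 -0.315  0.303]
1 [-0.67  0.39  1.4   0.    1.35 -2.55] 1.3405217968885844e-12 [-0.30510238  0.95231956  0.        ]
-1 [-0.67  0.39  1.4   0.    1.35  0.59] 7.216449660063518e-15 [ 0.30510238 -0.95231956  0.        ]
```

Request:
send_rows(
  rows="-1 0 0 -20 0 0 0;-1 0 0 -50 0 0 0;-1 0 0 -90 0 0 0;-1 0 0 -130 0 0 0;-1 40 0 -160 0 0 0;-1 80 0 -160 0 0 0;-1 120 0 -160 0 0 0;-1 140 0 -160 0 0 0",
)

```text
t: 12.05
ee_pos: [0.4729, -0.0704, 0.2771]
eef_rot: [0.797, 0.289, 0.5, -0.178]
contact_force: [0.9, -0.5, 0.2]
opening: 0.0927
grasp_force: 0.0
```

Run:
```python
from fk import *
a=grab('scene');b=grab('top');import pickle;pickle.dump((a,b),open('d2.pkl','wb'))
P0=np.array([.523,-.03,.09])
ims=[]
for d in(a,b):
    x,y=proj(d,P0)[0].astype(int);ims.append(cv2.resize(d['pixels'][y-60:y+60,x-60:x+60],(400,400),interpolation=2));print(x,y)
cv2.imwrite('pics/stood.png',np.hstack(ims))
ty=np.array([-.305,.952,0]);delta([.543,-.287,.23],frame(np.cross(-ty,[0,0,-1]),[0,0,-1]))
```

```text
243 185
259 187
t 12.15 pos [ 0.4729 -0.0701  0.2763] j [-1.225  0.089  2.171  1.01   1.528 -0.767] F [-0.6 -0.  -0.9] op 0.0928 gf 0.0
move [-80.7 211.  -55.6] [-0.207 -1.105  0.35 ] rows 5.57844976507255 9.422152841920543
```

View pics/stood.png

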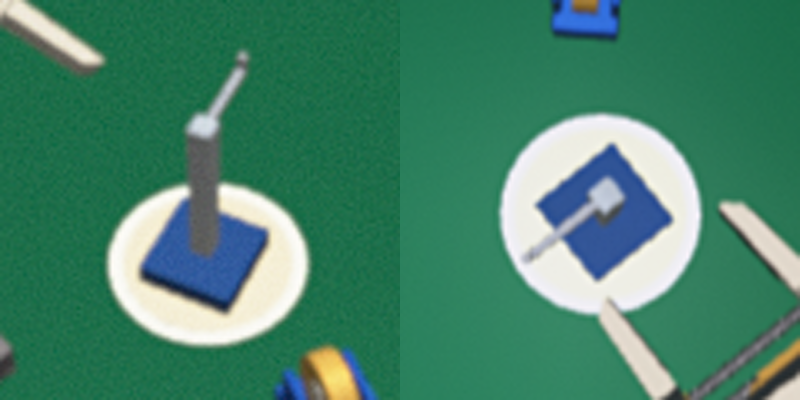

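The stand is upright and free, about 5 mm from the middle of the pad: base corners at crop (612,143)–(598,280), arm tip at (525,260). Now to above the tag.

Request:
send_rows(
  rows="-1 -10 21 -10 -0.022 -0.117 0.037;-1 -20 50 -15 -0.044 -0.234 0.074;-1 -30 80 -20 -0.066 -0.35 0.111;-1 -35 110 -25 -0.088 -0.468 0.148;-1 -45 140 -30 -0.11 -0.585 0.185;-1 -55 170 -40 -0.131 -0.7 0.222;-1 -65 200 -45 -0.153 -0.82 0.26;-1 -75 211 -50 -0.175 -0.935 0.296;-1 -81 211 -56 -0.207 -1.05 0.333;-1 -81 211 -56 -0.207 -1.105 0.35;-1 -81 211 -56 -0.207 -1.105 0.35;-1 -81 211 -56 -0.207 -1.105 0.35",
)

```text
t: 13.15
ee_pos: [0.5416, -0.2867, 0.2232]
eef_rot: [0.988, 0.155, -0.002, -0.005]
contact_force: [-0.2, 0.0, -0.7]
opening: 0.0929
grasp_force: 0.0
```

Run:
```python
from fk import *
import pickle
a,b=pickle.load(open('d2.pkl','rb'))
f=lambda x,y:(259-60+(x-400)*.3,187-60+y*.3)
c=onz(b,[f(612,143),f(672,218),f(598,280),f(537,205)],.025);print('base',c[:,:2].round(4).tolist(),c.mean(0).round(4))
print('posttop',onz(b,[f(606,196)],.19).round(4),'tip',onz(b,[f(526,259)],.2).round(4))
g=lambda x,y:(243-60+x*.3,185-60+y*.3)
print('scene posttop',onz(a,[g(202,127)],.19).round(4),'tip',onz(a,[g(243,58)],.203).round(4))
ty=np.array([-.305,.952,0]);delta([.543,-.287,.23],frame(np.cross(-ty,[0,0,-1]),[0,0,-1]))
d=grab('wrist');pickle.dump(d,open('w2.pkl','wb'));im=cv2.resize(d['pixels'],(768,576))
for z,col in((0,(0,0,255)),):
    T=np.array([.543,-.287,.136]);tx=np.array([.952,.305,0])
    for v in proj(d,[T+.04*ty+.004*tx,T-.04*ty+.004*tx,T+.04*ty-.004*tx,T-.04*ty-.004*tx]): cv2.circle(im,tuple(int(k*1.5) for k in v),4,col,1)
cv2.imwrite('pics/w2.png',im)
```

```text
base [[0.5817, -0.0376], [0.5159, -0.092], [0.4597, -0.0276], [0.525, 0.0278]] [ 0.5206 -0.0323  0.025 ]
posttop [[ 0.5197 -0.0314  0.19  ]] tip [[0.4711 0.0266 0.2   ]]
scene posttop [[ 0.5252 -0.0312  0.19  ]] tip [[0.4807 0.0265 0.203 ]]
t 13.15 pos [ 0.5416 -0.2867  0.2232] j [-0.671  0.375  1.359  0.004  1.418  0.587] F [-0.2  0.  -0.7] op 0.0929 gf 0.0
move [ 1.3  0.6 -6.8] [-0.011  0.003  0.002] rows 0.16656743586626166 0.09155316210495663
```

View pics/w2.png

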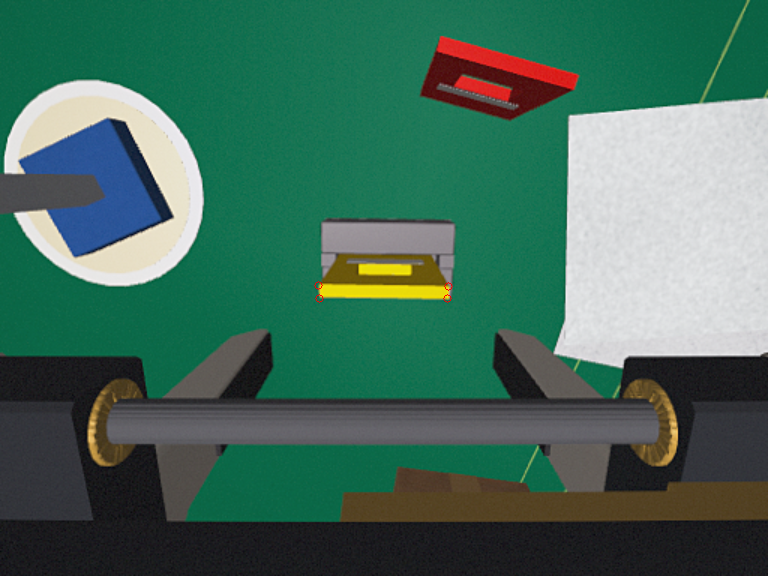

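The tag matches the prediction to within about 1 mm: strip at (321–451, 283–298). Descending to grip it by its two side edges.

Request:
send_rows(
  rows="-1 1.3 1.8 0 -0.011 0.003 0.002;-1 1.3 1.8 35 -0.011 0.003 0.002;-1 1.3 1.8 65 -0.011 0.003 0.002;-1 1.3 1.8 95 -0.011 0.003 0.002;-1 1.3 1.8 120 -0.011 0.003 0.002;-1 1.3 1.8 131 -0.011 0.003 0.002;-1 1.3 1.8 131 -0.011 0.003 0.002;1 1.3 1.8 131 -0.011 0.003 0.002;1 1.3 1.8 131 -0.011 0.003 0.002;1 1.3 1.8 131 -0.011 0.003 0.002;1 1.3 1.8 131 -0.011 0.003 0.002;1 1.3 1.8 131 -0.011 0.003 0.002",
)

```text
t: 14.2
ee_pos: [0.5439, -0.2889, 0.0966]
eef_rot: [0.988, 0.153, 0.002, 0.003]
contact_force: [-0.1, -0.0, 6.2]
opening: 0.0801
grasp_force: 30.0
```

Request:
send_rows(
  rows="1 0 0 0 0 0 0;1 0 0 0 0 0 0;1 0 0 -10 0 0 0;1 0 0 -30 0 0 0;1 0 0 -55 0 0 0;1 0 0 -85 0 0 0;1 0 0 -120 0 0 0;1 0 0 -155 0 0 0;1 0 0 -180 0 0 0;1 0 0 -190 0 0 0",
)

```text
t: 15.03
ee_pos: [0.5435, -0.2882, 0.2901]
eef_rot: [0.988, 0.153, 0.004, 0.004]
contact_force: [-0.1, -0.7, -0.1]
opening: 0.0803
grasp_force: 30.0
```

```bash
cat >> h.py <<'E'
A=np.array([np.cos(np.radians(130)),np.sin(np.radians(130)),0])  # stand arm dir
SO=np.array([.522,-.0315,0])
def hang(y,z,sg=1): # tcp pose with tag plane at stand y, tcp height z
    return SO+A*y+[0,0,z],frame(sg*A,[0,0,-1])
E
python3 - <<'E'
from fk import *
s=log();print(s['opening'],s['grasp_force'])
for sg in(1,-1):
    p,r=hang(.13,.3,sg);q,e=ik(p,r,s['joint_pos']);print(sg,p.round(3),q.round(2),e);delta(p,r,s)
    p,r=hang(.035,.2,sg);q,e=ik(p,r,q);print(q.round(2),e)
E
```

```text
0.08027478992775161 29.999028481543064
1 [0.438 0.068 0.3  ] [-0.1   0.02  1.62 -0.    1.5  -0.8 ] 3.2608463567603415e-13
t 15.03 pos [ 0.5435 -0.2882  0.2901] j [-6.680e-01  3.370e-01  1.255e+00 -1.000e-03  1.539e+00  5.960e-01] F [-0.1 -0.7 -0.1] op 0.0803 gf 30.0
move [   7.5 -371.2  -13.4] [ 0.012  0.006 -1.962] rows 8.90974990390528 15.701482983996366
[-0.23  0.18  1.68 -0.    1.28 -0.93] 3.436039919446911e-11
-1 [0.438 0.068 0.3  ] [-0.1   0.02  1.62  0.    1.5   2.35] 5.551115123125783e-15
t 15.03 pos [ 0.5435 -0.2882  0.2901] j [-6.680e-01  3.370e-01  1.255e+00 -1.000e-03  1.539e+00  5.960e-01] F [-0.1 -0.7 -0.1] op 0.0803 gf 30.0
move [   7.5 -371.2  -13.4] [ 0.005 -0.011  1.179] rows 8.90974990390528 9.438708639265501
[-0.23  0.18  1.68 -0.    1.28  2.21] 3.427900558651649e-11
```

Request:
send_rows(
  rows="1 0 0 -35 0 0 0;1 0 -20 -60 0 0 0.1;1 1 -55 -70 0 0 0.2;1 2 -95 -70 0 0 0.3;1 3 -135 -70 0 0 0.42;1 3 -175 -70 0 0 0.54;1 4 -215 -70 0 0 0.66;1 5 -255 -70 0 0 0.78;1 6 -295 -70 0 0 0.9;1 7 -330 -70 0 0 1.02;1 7 -360 -70 0.005 -0.011 1.14;1 7 -371 -70 0.005 -0.011 1.179",
)

```text
t: 16.03
ee_pos: [0.4346, 0.0721, 0.3528]
eef_rot: [0.906, -0.424, -0.005, -0.001]
contact_force: [-0.4, -0.2, 0.1]
opening: 0.0802
grasp_force: 30.0
```

Run:
```python
from fk import *
import pickle
a=grab('scene');b=grab('top');w=grab('wrist');pickle.dump((a,b,w),open('d3.pkl','wb'))
p,r=hang(.13,.2006,-1);delta(p,r)
s=manip.observe();Rc=R.from_quat(s['eef_rot']).as_matrix()
ims=[]
T=[s['ee_pos']+Rc@np.array(v) for v in ([0,.04,-.0394],[0,-.04,-.0394],[0,.04,.0906],[0,-.04,.0906],[0,.02,.0266],[0,-.02,.0266],[0,.02,-.0094],[0,-.02,-.0094])]
S3=[SO+A*.075+[0,0,.203],SO+[0,0,.19],SO+A*.075+[0,0,.185]]
for d,c in((a,s['ee_pos']),(b,s['ee_pos'])):
    x,y=proj(d,c-np.array([0,0,.05]))[0].astype(int);x=min(max(x,60),452);y=min(max(y,60),324)
    im=cv2.resize(d['pixels'][y-60:y+60,x-60:x+60],(400,400),interpolation=2)
    for Q,col in((T,(0,0,255)),(S3,(255,0,255))):
        for v in proj(d,Q): cv2.circle(im,tuple(int(k) for k in (v-[x-60,y-60])/.3),4,col,1)
    ims.append(im)
cv2.imwrite('pics/ins.png',np.hstack(ims))
```

```text
t 16.18 pos [0.4362 0.0692 0.3528] j [-0.099  0.003  1.512  0.004  1.634  2.34 ] F [ 0.4 -1.7 -0.1] op 0.0802 gf 30.0
move [  3.5  -1.3 152.2] [0.003 0.008 0.004] rows 3.651277112168579 0.07557767070403622
```

View pics/ins.png

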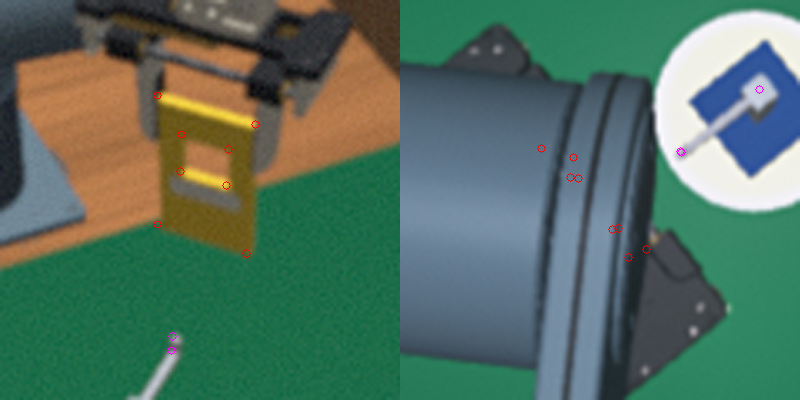

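The tag hangs straight in the grip, its hole within about 2 mm of prediction (180–230, 137–187), and the arm tip at (176,342) is about 2–3 mm off. Lowering to threading height beyond the tip.

Request:
send_rows(
  rows="1 3.5 -1.3 30 0 0.008 0.004;1 3.5 -1.3 65 0 0.008 0.004;1 3.5 -1.3 100 0 0.008 0.004;1 3.5 -1.3 130 0 0.008 0.004;1 3.5 -1.3 147 0 0.008 0.004;1 3.5 -1.3 152 0 0.008 0.004;1 3.5 -1.3 152 0 0.008 0.004;1 3.5 -1.3 152 0 0.008 0.004",
)

```text
t: 16.85
ee_pos: [0.4399, 0.0666, 0.2019]
eef_rot: [0.905, -0.424, 0.0, 0.001]
contact_force: [0.4, -0.3, 0.4]
opening: 0.08
grasp_force: 30.0
```

Run:
```python
from h import *
import pickle
delta(*hang(.042,.2006,-1))
a=grab('scene');s=a['s'];Rc=R.from_quat(s['eef_rot']).as_matrix()
# numeric check: yellow extents (scene) vs predicted tag corners; tip grey vs predicted
hsv=cv2.cvtColor(a['pixels'],cv2.COLOR_BGR2HSV);H,S,V=[hsv[...,i].astype(int) for i in range(3)]
T=np.array([s['ee_pos']+Rc@np.array(v) for v in ([0,.04,-.0394],[0,-.04,-.0394],[0,.04,.0906],[0,-.04,.0906])]);q=proj(a,T)
m=((S>110)&(H>15)&(H<36)&(V>60)).astype(np.uint8);x0,y0=(q.min(0)-12).astype(int);x1,y1=(q.max(0)+12).astype(int)
ys,xs=np.nonzero(m[y0:y1,x0:x1]);print('pred',q.round(1).tolist(),'seen x',xs.min()+x0,xs.max()+x0,'y',ys.min()+y0,ys.max()+y0)
```

```text
t 16.85 pos [0.4399 0.0666 0.2019] j [-1.000e-01  8.100e-02  1.795e+00 -2.000e-03  1.266e+00  2.348e+00] F [ 0.4 -0.3  0.4] op 0.08 gf 30.0
move [85.9 -0.2  1.4] [ 0.002 -0.001 -0.004] rows 2.059801521568546 0.03647927226759758
pred [[249.9, 114.3], [276.2, 123.0], [249.6, 146.3], [273.9, 154.9]] seen x 237 282 y 102 155
```

Request:
send_rows(
  rows="1 10 0 1 0 0 0;1 20 0 1 0 0 0;1 30 0 1 0 0 0;1 40 0 1 0 0 0;1 45 0 1 0 0 0",
)

```text
t: 17.32
ee_pos: [0.4694, 0.0313, 0.2006]
eef_rot: [0.905, -0.425, 0.0, 0.001]
contact_force: [0.2, -0.2, -0.1]
opening: 0.0801
grasp_force: 30.0
```

Request:
send_rows(
  rows="1 10 0 0 0 0 0;1 20 0 0 0 0 0;1 30 0 0 0 0 0;1 40 0 0 0 0 0;1 41 0 0 0 0 0;1 41 0 0 0 0 0",
)

```text
t: 17.82
ee_pos: [0.4945, 0.0007, 0.2001]
eef_rot: [0.905, -0.425, -0.0, 0.001]
contact_force: [0.5, -0.5, -0.6]
opening: 0.0801
grasp_force: 30.0
```

Run:
```python
from h import *
import pickle
delta(*hang(.042,.1826,-1))
b0=pickle.load(open('d2.pkl','rb'))[0];a=grab('scene')
# stand moved? base blue mask centroid before/after in the scene view, lower part
for d in(b0,a):
    hsv=cv2.cvtColor(d['pixels'],cv2.COLOR_BGR2HSV);m=cv2.inRange(hsv,(100,90,30),(130,255,255))[180:225,215:275];M=cv2.moments(m,True);print(M['m00'],M['m10']/M['m00'],M['m01']/M['m00'])
```

```text
t 17.82 pos [0.4945 0.0007 0.2001] j [-2.230e-01  1.740e-01  1.691e+00 -2.000e-03  1.278e+00  2.226e+00] F [ 0.5 -0.5 -0.6] op 0.0801 gf 30.0
move [ 0.3 -0.4 17.5] [ 0.002  0.    -0.005] rows 0.420541530572794 0.04231847424450742
608.0 28.93421052631579 22.210526315789473
609.0 28.985221674876847 22.23152709359606
```

Threaded without contact, and the stand has not moved. Lowering onto the arm.

Request:
send_rows(
  rows="1 0 0 5 0 0 0;1 0 0 10 0 0 0;1 0 0 14 0 0 0;1 0 0 16 0 0 0;1 0 0 17 0 0 0;1 0 0 18 0 0 0;1 0 0 18 0 0 0",
)

```text
t: 18.45
ee_pos: [0.4941, 0.0013, 0.1822]
eef_rot: [0.906, -0.424, -0.0, 0.001]
contact_force: [0.5, 0.9, -0.8]
opening: 0.0799
grasp_force: 30.0
```

Request:
send_rows(
  rows="1 0 0 1 0 0 0;1 0 0 2 0 0 0;1 0 0 2 0 0 0",
)

```text
t: 18.7
ee_pos: [0.4941, 0.0013, 0.1803]
eef_rot: [0.905, -0.424, -0.0, 0.001]
contact_force: [1.0, 0.5, -0.9]
opening: 0.08
grasp_force: 30.0
```

Request:
send_rows(
  rows="1 0 0 1 0 0 0;1 0 0 2 0 0 0;1 0 0 2 0 0 0",
)

```text
t: 18.95
ee_pos: [0.4944, 0.0012, 0.1789]
eef_rot: [0.905, -0.424, 0.0, 0.001]
contact_force: [-1.2, 0.1, 3.7]
opening: 0.0802
grasp_force: 30.0
```

Run:
```python
from h import *
F=[]
s=manip.observe();print(s['contact_force'],s['torque'],s['ee_pos'])
```

```text
[-1.18758965  0.09853659  3.66580315] [ 0.13298882  0.17494085 -0.0378514 ] [0.49435846 0.00118813 0.17888552]
```

Contact at the expected height. Releasing the tag.

Request:
send_rows(
  rows="1 0 0 -0.7 0 0 0;1 0 0 -0.7 0 0 0;-1 0 0 -0.7 0 0 0;-1 0 0 -0.7 0 0 0;-1 0 0 -0.7 0 0 0;-1 0 0 -0.7 0 0 0;-1 0 0 -0.7 0 0 0;-1 0 0 -0.7 0 0 0",
)

```text
t: 19.62
ee_pos: [0.4941, 0.0013, 0.179]
eef_rot: [0.905, -0.424, -0.0, 0.001]
contact_force: [-0.5, -0.2, 1.0]
opening: 0.0932
grasp_force: 0.0
```

Request:
send_rows(
  rows="-1 0 0 -10 0 0 0;-1 0 0 -20 0 0 0;-1 0 0 -35 0 0 0;-1 0 0 -55 0 0 0;-1 0 0 -80 0 0 0;-1 0 0 -110 0 0 0;-1 0 0 -140 0 0 0;-1 -40 0 -150 0 0 0;-1 -80 0 -150 0 0 0;-1 -120 0 -150 0 0 0;-1 -150 0 -150 0 0 0",
)

```text
t: 20.53
ee_pos: [0.3966, 0.1183, 0.3307]
eef_rot: [0.905, -0.424, 0.001, 0.0]
contact_force: [0.9, 0.7, 0.3]
opening: 0.0928
grasp_force: 0.0
```

Run:
```python
from h import *
import pickle
a=grab('scene');b=grab('top');s=a['s'];print(s['t'],s['opening'],s['contact_force'],s['ee_pos'])
tx=np.cross(A,[0,0,1])
def msk(d,q,pad):
    hsv=cv2.cvtColor(d['pixels'],cv2.COLOR_BGR2HSV);m=cv2.inRange(hsv,(16,120,60),(36,255,255))
    x0,y0=(q.min(0)-pad).astype(int);x1,y1=(q.max(0)+pad).astype(int);return m[y0:y1,x0:x1],x0,y0
for y in(.03,.042,.055):
    T=np.array([SO+A*y+[0,0,.089+z]+tx*x for x,z in((-.04,0),(.04,0),(-.04,.13),(.04,.13))])
    for n,d in(('scene',a),('top',b)):
        q=proj(d,T);m,x0,y0=msk(d,q,10);ys,xs=np.nonzero(m)
        print(y,n,q.round(0).tolist(),'seen x',xs.min()+x0,xs.max()+x0,'y',ys.min()+y0,ys.max()+y0,len(xs))
for d in(pickle.load(open('d2.pkl','rb'))[0],a):
    hsv=cv2.cvtColor(d['pixels'],cv2.COLOR_BGR2HSV);m=cv2.inRange(hsv,(100,90,30),(130,255,255))[180:225,215:275];M=cv2.moments(m,True);print(M['m00'],M['m10']/M['m00'],M['m01']/M['m00'])
```

```text
20.5333 0.09279240710667859 [0.87490598 0.73839756 0.25107998] [0.39662495 0.11830443 0.33073967]
0.03 scene [[235.0, 174.0], [260.0, 183.0], [234.0, 143.0], [261.0, 152.0]] seen x 235 263 y 140 180 592
0.03 top [[261.0, 206.0], [243.0, 184.0], [262.0, 205.0], [241.0, 179.0]] seen x 238 258 y 183 208 107
0.042 scene [[237.0, 171.0], [262.0, 180.0], [236.0, 140.0], [263.0, 149.0]] seen x 235 263 y 140 180 592
0.042 top [[258.0, 209.0], [240.0, 186.0], [258.0, 208.0], [237.0, 182.0]] seen x 238 258 y 183 208 107
0.055 scene [[239.0, 168.0], [264.0, 177.0], [238.0, 137.0], [265.0, 146.0]] seen x 235 263 y 140 180 592
0.055 top [[254.0, 212.0], [236.0, 189.0], [254.0, 211.0], [233.0, 185.0]] seen x 238 258 y 183 208 107
608.0 28.93421052631579 22.210526315789473
609.0 28.945812807881772 22.20689655172414
```

The tag hangs exactly where predicted (y≈42 mm) and the stand has not moved. A short settle, then I hand in.

Request:
send_rows(
  rows="-1 0 0 0 0 0 0;-1 0 0 0 0 0 0;-1 0 0 0 0 0 0;-1 0 0 0 0 0 0;-1 0 0 0 0 0 0;-1 0 0 0 0 0 0;-1 0 0 0 0 0 0;-1 0 0 0 0 0 0;-1 0 0 0 0 0 0;-1 0 0 0 0 0 0;-1 0 0 0 0 0 0;-1 0 0 0 0 0 0",
)

```text
t: 21.63
ee_pos: [0.3983, 0.1168, 0.329]
eef_rot: [0.906, -0.424, -0.0, 0.001]
contact_force: [0.4, -0.0, -0.1]
opening: 0.0931
grasp_force: 0.0
```

```bash
python3 -c "
from plant import manip
print(manip.finish_job())"
```

```text
the job is handed in; nothing more can be done
None
```

The job is handed in after about 22 s: my last images showed the stand upright about 4 mm from the pad's centre and the yellow tag hanging on its arm, and I never went near the dispenser or carton; the hand-in returned no verdict.

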